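# Snap a rail module onto a sloping rail

## Robot

A 7-joint arm with a two-finger parallel gripper is mounted at the origin on a cart in front of the work surface, level with it; the furniture and walls round the work are solid. World frame = base frame: x ahead of the robot, y to its left, z up, the work surface at z = 0. Lengths are in m, angles in rad, forces in N, time in s.
With the tool pointing down it reaches from about 0.425 to 0.925 m from the base axis. Payload 6.8 kg.
Tool frame: the origin (TCP) lies at the very end of the fingers, on their centre line; the grasp point (between the pads) lies 19 mm behind it; z points along the fingers, y is the line along which they close (so a half turn about z gives the same grasp; the last joint's range is limited). The gripper opens to 85 mm and grips with 20 to 120 N. Pads are 22 mm wide; open, the fingers measure 114 mm over their backs; the gripper's body (76 mm by 85 mm) begins 54 mm behind the grasp point. The pads swing forward as they close: fully open they stand 13 mm farther back than shut.
Start: joints at [1.16, 0.477, 0.022, 1.555, -0.011, 1.109, -0.083], TCP at [0.201, -0.644, 0.231] pointing down, gripper open.
Joint ranges: [-2.96, 2.96], [-0.34, 2.1], [-1.41, 1.46], [0.24, 2.44], [-1.37, 4.51], [0.17, 1.92], [-2.96, 2.96]. Speed limits (rad/s): [2.39, 2.39, 3.14, 3.14, 3.14, 3.14, 3.14].

## Interface

Orientations are given as a unit quaternion [w, x, y, z].
In Python, from station import monitor, eyes, bot gives the robot as it stands.
- The arm moves only by the shell command python3 -m creep 'ROWS' [FORCE]. ROWS is 1 to 20 rows, parted by semicolons, with the numbers parted by spaces; each row has 5 numbers: dx, dy, dz in m, then a turn about the tool's z in rad, then the opening from 0.0 (shut) to 1.0 (fully open); each row shifts and turns the commanded pose from where the row before left it, along the tool's axes as they then stand; what a row does not reach is not made up. A row lasts 1/10 s, in which the tool goes at most 0.05 m and 0.15 rad, less where a joint would pass 70% of its speed; a pose out of reach is approached as far as the arm can. The fingers move at their own pace and stop on an object; FORCE is the grip in N (left out, the last holds). Time passes only in rows, so rows that do not move let the fingers close. It prints the time, the measured TCP pose, the force, the opening and the grip force at its end. Input that does not fit is refused with a message, and nothing moves.
- monitor.get_obs(): the state, without advancing time (a new reading comes with each control period).
- eyes.read_camera(name): name is "side" or "top" or "wrist"; returns the picture (420x560x3 uint8, blue, green, red); there is no depth.
- eyes.camera_info(name): a dict with "vertical_fov" (degrees; the focal length in pixels is half the picture's height over the tangent of half this angle, whatever the lens; pixels are square), "cx", "cy" (the principal point, pixels), "k1" (the pictures are not rectified: a ray, as slopes to the right and down, at radius r is drawn at 1 + k1 r^2 times it, then the intrinsics apply), "view" (4x4, takes a point from world to camera coordinates); the wrist camera has in their place "hand_eye" (4x4, takes a point from camera to tool coordinates, whose origin is the TCP and whose axes are the flange's). Camera axes: x right, y up, looking along -z (the intrinsics and any distortion apply to the point x, -y, -z); pixel columns grow to the right and rows downward; lengths in m; the calibration is good to about 2 mm. A picture is of the moment at which its call begins: read the wrist's pose just before it. camera_info takes no time and is no camera call.
- bot.hand_in(): hands the job in; it is judged then, once.
The state is a dict: "t": time; "q": joint angles; "joint_vel": joint speeds; "joint_torque": joint torques, N m; "eef_pos": TCP position; "tool_rot": TCP orientation; "contact_force": force on the tool from outside, world axes, zero at the start; "torque": the same for the moment, N m; "gripper_width": opening from 0.0 (shut) to 1.0 (fully open); "grasp_force": force on a finger pad.
Only numpy, scipy, OpenCV 4.12 (cv2) and the standard library are available. Lean on these libraries where they do the work, as an engineer would, in place of code of your own. Each camera call takes 0.05 s, during which the arm holds its last target. There are 200 camera calls.

## Task

Fit the loose rail module onto the free length of the rail on the sloping stand, between the module already fitted and the end stop: gently feel for the rail's upper (far) edge and hook the module's lip under it, then tilt the module down and press its near end until the foot clip snaps under the lower edge and it sits flat, and let go. The plastic is brittle: use only a light touch, no more than about 10 N, while hooking, and press slowly, no harder than about 20 N, to snap it. Leave the timer, the beaker and the dish where they are.

Things in the scene. Friction and masses are not known exactly. Their poses are not given: they have to be found in the camera images.
- module: Loose grey rail module, 175 g, standing level, hook end away from the robot. Origin: middle of its underside (the plane that will lie on the rail), 12 mm above the worktop; x to its hook end, y across, z up. Body x -45..+35, y -18..+18, z 0..32 mm; raised middle block x -20..+20 up to z 52: grip this across y (36 mm).
- lip (a point): Middle of the hook lip's top face, (15.75, 0, -4.65) mm in the module. A leg, x 18..23, y +-15, down to z -12, carries the lip, which points back to -x under the module: top face from root (x 18, z -3.6) to tip (x 13.5, z -5.7), sloping 25 deg, so the 3 mm rail edge slides in freely, parallel to it, while the module is tilted 25 deg to the rail (level).
- press (a point): Where to press: top of the module's near shoulder (x -45..-20 mm, top at z 32), point (-36, 0, 32) mm in the module. About 7 to 15 N pressed here snaps the clip once the lip is hooked; push along the point's arc about the hooked edge (down and towards the robot): pressing straight down, friction can drag the hook off.
- clip (a joint): Sprung black foot clip at the module's near end, slide in m: 0 = out (at rest, and when snapped), up to 0.006 pushed back to -x. Tooth tip at x -13.7 mm, latch face z -3.5, ramp below down to (x -18, z -10.9); two guide cheeks beside it, x -28..-22, down to z -12. Spring 3 N + 3 N/mm. With the lip hooked and let go, the module rests on this ramp, 12 to 16 deg from seated.
- panel: Sloping panel of the fixed stand, 130 x 250 mm, 25 deg from level, far edge higher. Origin: nominal centre of the rail's top face, 63 mm above the worktop, 20 mm above the panel; x up the slope, y along the rail (to the left), z out of the panel. A module like the loose one is fitted at y 64..100 mm, an end stop at y -107..-101: free length y -101..+64 mm.
- upper_edge (a point): Nominal upper (far) edge of the metal top-hat rail, at (17.5, -20, 0) mm in the panel's frame. The rail sits in bolted slots, really up to 14 mm up or down the slope (panel x) from nominal: not measured, feel for the edge. It stays put under the permitted loads. Edge flange 3 mm thick (panel z -3..0), free below it to z -20 and 6 mm inwards.
- lower_edge (a point): Nominal lower (near) edge of the same rail, at (-17.5, -20, 0) mm in the panel's frame, shifted along with the upper edge (the rail is 35 mm wide); same flange. The foot clip snaps under it.
- timer: small white digital timer, 58 x 62 x 17 mm, lying loose left of the stand; origin centre of underside. Leave alone.
- beaker: small glass beaker, 52 mm across, 65 mm high, right of the stand; origin centre of underside. Leave alone.
- dish: shallow round dish with lid, 61 mm across, 16 mm high, right of the stand; origin centre of underside. Leave alone.
Not all that is in view belongs to the job. Leave any yellow look-alike of the module alone.

How it is judged:
On the way:
1. the lip is hooked under the rail's upper edge, in contact, while the module is still tilted (over 0.15 rad) to the rail (x of lip in the frame of panel between -0.002 and 0.0315 m and z of lip in the frame of panel between -0.009 and -0.002 m and y of module in the frame of panel between -0.083 and 0.046 m and angle between the z axis of module and the z axis of panel, either way round between 0.15 and 0.7 rad and contact force between module and panel above 0.3 N), for 0.2 s.
At the end, for the whole second after the job is handed in: The module sits flat on the rail (within 0.05 rad and 2 mm), square to it (0.06 rad), hook end up the slope, within the free length between the fitted module and the end stop, its foot clip sprung out again (joint under 1.5 mm), released and at rest (angle between the z axis of module and the z axis of panel, either way round below 0.05 rad and angle between the y axis of module and the y axis of panel, either way round below 0.06 rad and z of module in the frame of panel between -0.002 and 0.002 m and x of lip in the frame of panel between -0.001 and 0.032 m and y of module in the frame of panel between -0.083 and 0.046 m and value of joint clip below 0.0015 m and linear speed of module below 0.01 m/s); the robot touches nothing.
It fails at once if the module loads the rail or stand with more than 15 N while it is being hooked (still over 0.3 rad from flat) (contact force between module and panel above 15 N and angle between the z axis of module and the z axis of panel, either way round above 0.3 rad).
It fails at once if the module loads the rail or stand with more than 40 N while it is being tilted down (still over 0.07 rad from flat), or more than 100 N at any time, the click of the snap included ((contact force between module and panel above 40 N and angle between the z axis of module and the z axis of panel, either way round above 0.07 rad) or contact force between module and panel above 100 N).
It fails at once if the robot pushes the rail, its fitted module or the panel with more than 40 N (contact force between the arm and panel above 40 N).
It fails at once if the timer, the beaker or the dish is moved by more than 2 cm (distance of any of timer, beaker, dish from where it was at the start of the episode above 0.02 m).
It also fails if it takes over 67 s, if anything falls off the work surface, if the arm or the gripper's body presses on something with over 40 N, if the wrist force passes 120 N, or if a joint passes its speed limit or range.

## Working session

There is one attempt and no reset: what is moved stays moved. The work goes in short steps, Python scripts to look and compute and a shell command to move; the robot and the scene stay as the last step left them, time stands still between calls to the robot, and variables do not carry over. Pictures are saved under pics/ and viewed, at most 10 in all, crops included, and the job is handed in when it is done.

```bash
mkdir -p pics; ls; python3 - <<'E'
from station import monitor, eyes, bot
import cv2,numpy as np
o=monitor.get_obs()
print({k:np.round(v,3) for k,v in o.items()})
for n in("side","top","wrist"):
    c=eyes.camera_info(n); print(n,{k:np.round(v,4).tolist() for k,v in c.items()})
a=eyes.read_camera("side");b=eyes.read_camera("top")
cv2.imwrite("pics/side0.png",a);cv2.imwrite("pics/top0.png",b)
E
```

```text
pics
{'t': np.float64(0.0), 'q': array([ 1.16 ,  0.478,  0.022,  1.556, -0.012,  1.109, -0.083]), 'joint_vel': array([ 0.   ,  0.   , -0.001, -0.   ,  0.001, -0.001,  0.   ]), 'joint_torque': array([ 0.0000e+00, -5.9645e+01,  1.6080e+00, -2.8120e+01,  1.2000e-02,
        9.0000e-03, -0.0000e+00]), 'eef_pos': array([ 0.201, -0.644,  0.23 ]), 'tool_rot': array([-0.001,  0.989,  0.151, -0.   ]), 'contact_force': array([ 0.145, -0.352,  0.962]), 'torque': array([-0.025, -0.044,  0.033]), 'grasp_force': np.float64(0.0), 'gripper_width': np.float64(1.0)}
side {'vertical_fov': 45.2274, 'cx': 279.4219, 'cy': 206.9444, 'k1': -0.124, 'view': [[-0.8888, -0.4583, 0.0098, 0.3875], [0.2735, -0.5129, 0.8137, -0.2522], [-0.3679, 0.7259, 0.5812, -1.2684], [0.0, 0.0, 0.0, 1.0]]}
top {'vertical_fov': 50.7508, 'cx': 279.6847, 'cy': 208.7114, 'k1': -0.0868, 'view': [[0.0037, -1.0, 0.001, -0.0834], [0.9928, 0.0038, 0.1198, -0.5206], [-0.1198, 0.0005, 0.9928, -1.3424], [0.0, 0.0, 0.0, 1.0]]}
wrist {'vertical_fov': 65.5083, 'cx': 277.9198, 'cy': 207.5535, 'k1': 0.0267, 'hand_eye': [[0.0009, 0.9505, 0.3106, 0.0798], [1.0, -0.001, -0.0001, -0.0002], [0.0002, 0.3106, -0.9505, -0.1423], [0.0, 0.0, 0.0, 1.0]]}
```

View pics/top0.png

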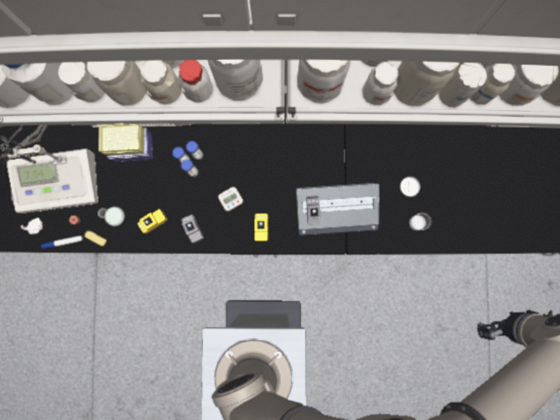

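View pics/side0.png

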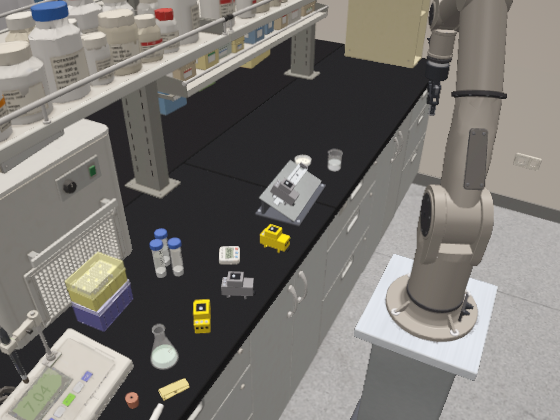

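```bash
cat > h.py <<'E'
from station import monitor, eyes, bot
import cv2,numpy as np
from scipy.spatial.transform import Rotation as R
def state():
    o=monitor.get_obs(); T=np.eye(4); q=o["tool_rot"]
    T[:3,:3]=R.from_quat([q[1],q[2],q[3],q[0]]).as_matrix(); T[:3,3]=o["eef_pos"]; return T,o
def cam2world(n,T=None):
    c=eyes.camera_info(n)
    return T@np.array(c["hand_eye"]) if n=="wrist" else np.linalg.inv(np.array(c["view"]))
def K(n):
    c=eyes.camera_info(n); f=210/np.tan(np.radians(c["vertical_fov"])/2)
    return np.array([[f,0,c["cx"]],[0,f,c["cy"]],[0,0,1.]]),np.array([c["k1"],0,0,0.])
def ray(n,px,T=None):
    k,d=K(n); u=cv2.undistortPoints(np.float64(px).reshape(-1,1,2),k,d).reshape(-1,2)
    M=cam2world(n,T); D=np.c_[u[:,0],-u[:,1],-np.ones(len(u))]@M[:3,:3].T
    return M[:3,3],D/np.linalg.norm(D,axis=1)[:,None]
def onz(n,px,z,T=None):
    o,D=ray(n,px,T); return o+D*((z-o[2])/D[:,2])[:,None]
def proj(n,P,T=None):
    k,d=K(n); M=np.linalg.inv(cam2world(n,T)); F=np.diag([1,-1,-1.])
    p=(np.float64(P).reshape(-1,3)@M[:3,:3].T+M[:3,3])@F
    return cv2.projectPoints(p,np.zeros(3),np.zeros(3),k,d)[0].reshape(-1,2)
def tri(rs):
    A=sum(np.eye(3)-np.outer(d,d) for o,d in rs); b=sum((np.eye(3)-np.outer(d,d))@o for o,d in rs)
    return np.linalg.solve(A,b)
def yaw(T): return np.arctan2(T[1,0],T[0,0])
E
python3 - <<'E'
from h import *
np.set_printoptions(precision=3,suppress=True)
print("module",onz("top",[(192,228)],.05)); print("stand",onz("top",[(338,208)],.05)); print("timer",onz("top",[(231,199)],.017))
print("beaker,dish",onz("top",[(420,222),(410,186)],.03)); print("yellow",onz("top",[(261,226)],.05))
print("stand corners",onz("top",[(302,233),(381,229)],.0))
T,o=state();print("yaw",yaw(T))
E
```

```text
module [[0.458 0.186 0.05 ]]
stand [[ 0.522 -0.26   0.05 ]]
timer [[0.553 0.072 0.017]]
beaker,dish [[ 0.481 -0.52   0.03 ]
 [ 0.595 -0.492  0.03 ]]
yellow [[ 0.465 -0.025  0.05 ]]
stand corners [[ 0.448 -0.152  0.   ]
 [ 0.461 -0.403  0.   ]]
yaw 0.3028260057977267
```

```bash
python3 -m creep '0.03 -0.0194 -0.003 0 1;0.03 -0.0194 -0.003 0 1;0.03 -0.0194 -0.003 0 1;0.03 -0.0194 -0.003 0 1;0.03 -0.0194 -0.003 0 1;0.03 -0.0194 -0.003 0 1;0.03 -0.0194 -0.003 0 1;0.03 -0.0194 -0.003 0 1;0.03 -0.0194 -0.003 0 1;0.03 -0.0194 -0.003 0 1;0.03 -0.0194 -0.003 0 1;0.03 -0.0194 -0.003 0 1;0.03 -0.0194 -0.003 0 1;0.03 -0.0194 -0.003 0 1;0 0 0 0.1 1;0 0 0 0.1 1;0 0 0 0.1 1;0 0 0 0 1;0 0 0 0 1' 40
python3 - <<'E'
from h import *
T,o=state(); im=eyes.read_camera("wrist"); np.save("T1.npy",T); cv2.imwrite("pics/w1.png",im); print(yaw(T))
E
```

```text
t: 2.0
eef_pos: [0.521, -0.2597, 0.273]
tool_rot: [-0.0, 1.0, 0.003, -0.0]
contact_force: [-0.0, 0.6, 0.3]
gripper_width: 1.0
grasp_force: 0.0
0.005505541432138975
```

View pics/w1.png

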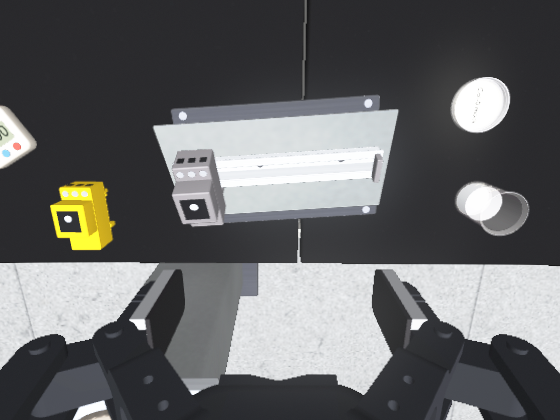

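```bash
python3 - <<'E'
from h import *
im=cv2.imread("pics/w1.png"); g=im.mean(2).astype(int)
for c in (240,290,310,360): print(c,[f"{r}:{g[r,c]}" for r in range(95,225)][::1] if c==290 else ''.join(f" {v}" for v in g[140:196,c]))
cv2.imwrite("pics/c1.png",cv2.resize(im[90:235,145:405],None,fx=3,fy=3,interpolation=cv2.INTER_CUBIC))
E
```

```text
240  223 222 222 221 222 222 222 222 222 222 222 223 222 222 221 217 239 238 240 240 254 253 253 253 253 253 246 253 254 254 250 239 240 242 242 240 240 240 234 254 252 253 253 253 253 253 180 217 217 218 217 218 219 220 220 219
290 ['95:55', '96:54', '97:56', '98:56', '99:57', '100:67', '101:97', '102:121', '103:121', '104:120', '105:120', '106:122', '107:126', '108:127', '109:125', '110:122', '111:123', '112:125', '113:126', '114:125', '115:123', '116:126', '117:214', '118:223', '119:220', '120:220', '121:220', '122:220', '123:220', '124:220', '125:220', '126:220', '127:220', '128:220', '129:220', '130:221', '131:220', '132:221', '133:221', '134:222', '135:221', '136:222', '137:221', '138:221', '139:221', '140:221', '141:220', '142:220', '143:220', '144:220', '145:220', '146:221', '147:221', '148:222', '149:222', '150:222', '151:222', '152:242', '153:239', '154:238', '155:220', '156:246', '157:254', '158:253', '159:253', '160:254', '161:253', '162:254', '163:253', '164:253', '165:253', '166:253', '167:246', '168:239', '169:240', '170:241', '171:242', '172:241', '173:241', '174:240'
[... 303 characters left out ...]
:211', '203:212', '204:213', '205:213', '206:214', '207:214', '208:215', '209:213', '210:126', '211:127', '212:128', '213:125', '214:126', '215:130', '216:127', '217:128', '218:117', '219:70', '220:66', '221:65', '222:65', '223:64', '224:63']
310  222 223 223 224 224 223 222 221 220 220 220 239 240 239 245 253 254 253 253 254 253 254 245 253 253 253 240 239 240 241 241 242 241 240 250 252 254 254 253 253 253 252 221 217 217 217 217 216 216 216 216 216 215 214 214 213
360  214 214 213 213 214 215 216 225 240 239 239 248 254 253 253 253 253 253 251 238 253 253 252 240 239 237 239 239 242 240 240 253 250 254 253 253 253 253 247 212 212 211 211 211 211 213 213 214 214 213 213 213 213 212 212 211
```

View pics/c1.png

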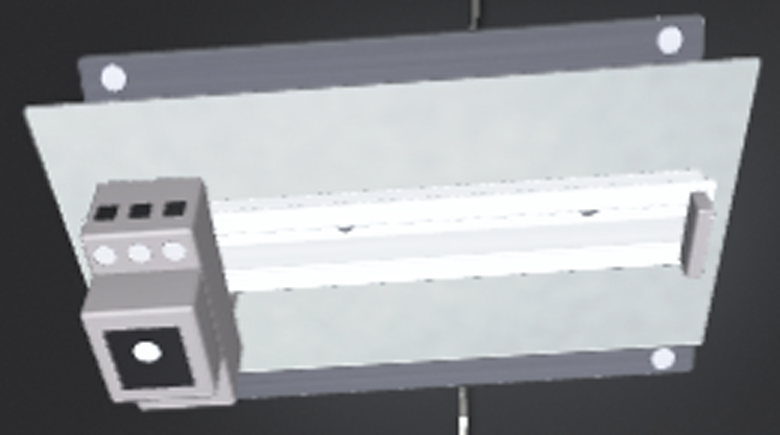

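```bash
python3 -m creep '-0.03 0 0 0 1;-0.03 0 0 0 1;-0.01 0 0 0 1;0 0 0 0 1;0 0 0 0 1'
cat > rail.py <<'E'
from h import *
np.set_printoptions(precision=4,suppress=True)
im=eyes.read_camera
T2,o=state(); im2=eyes.read_camera("wrist"); np.save("T2.npy",T2); cv2.imwrite("pics/w2.png",im2)
E
python3 rail.py; python3 - <<'E'
from h import *
T=np.load("T2.npy"); im=cv2.imread("pics/w2.png"); g=im.mean(2).astype(int)
p=onz("wrist",[(290,117),(290,155.5),(290,183),(290,210)],.06,np.load("T1.npy")); print(p)
q=proj("wrist",p,T); print(q)
c=int(q[0][0]); print(c,' '.join(map(str,g[max(0,int(q[0,1]-30)):int(q[3,1]+25),c])), int(q[0,1]-30))
E
```

```text
t: 2.55
eef_pos: [0.4523, -0.2599, 0.2737]
tool_rot: [0.0, 1.0, 0.002, 0.001]
contact_force: [0.1, 0.2, -0.0]
gripper_width: 0.997
grasp_force: 0.0
[[ 0.58440441 -0.27171792  0.06      ]
 [ 0.54414415 -0.27245786  0.06      ]
 [ 0.51344901 -0.27301592  0.06      ]
 [ 0.48162872 -0.27358933  0.06      ]]
[[290.71031706  44.31225934]
 [290.7355333   88.33192986]
 [290.75490254 119.54019128]
 [290.77504106 150.00197314]]
290 41 40 41 42 41 42 42 43 42 44 44 44 44 45 44 46 46 46 46 47 47 48 65 105 102 102 101 109 184 188 186 186 186 186 185 186 186 185 185 185 185 186 185 186 186 186 187 187 187 188 189 189 189 189 189 188 187 187 186 186 187 187 186 187 188 189 189 189 189 190 192 208 237 248 246 245 246 246 245 243 238 239 245 245 245 245 245 245 244 237 214 216 218 218 218 215 223 246 244 247 246 246 247 246 242 200 188 187 187 187 186 186 187 187 188 188 186 185 185 183 184 182 182 182 182 182 183 182 182 181 179 178 177 177 178 178 178 178 179 179 180 178 187 101 108 103 105 103 103 106 107 104 104 97 76 50 50 49 49 48 48 14
```

View pics/w2.png

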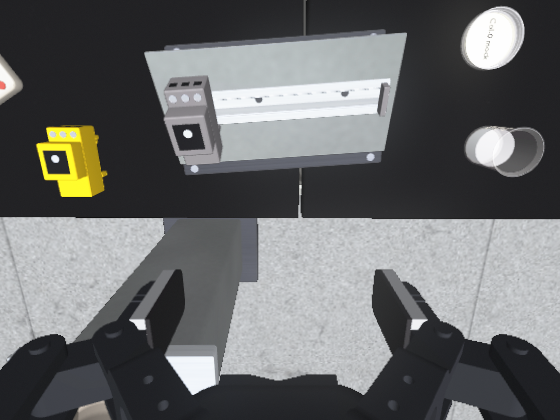

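```bash
cat > rail2.py <<'E'
from h import *
np.set_printoptions(precision=4,suppress=True)
def line(im,cols,r0,slope,w,sign):
    g=cv2.GaussianBlur(im,(0,0),0.7).mean(2); pts=[]
    for c in cols:
        rc=r0+slope*(c-290); a=int(rc-w); d=sign*np.diff(g[a:int(rc+w)+1,c]); i=int(np.argmax(d))
        if 0<i<len(d)-1: i=i+0.5*(d[i-1]-d[i+1])/(d[i-1]-2*d[i]+d[i+1]+1e-9)
        pts.append((c,a+i+.5))
    p=np.array(pts)
    for _ in range(3):
        f=np.polyfit(p[:,0],p[:,1],1); r=abs(p[:,1]-np.polyval(f,p[:,0])); p=p[r<max(.6,2*np.median(r))]
    return f,len(p)
T=[np.load("T1.npy"),np.load("T2.npy")]; I=[cv2.imread("pics/w1.png"),cv2.imread("pics/w2.png")]
spec={"far":[(117,1),(42,1)],"up":[(155.5,1),(86,1)],"low":[(183,-1),(117.5,-1)],"near":[(210,-1),(156.5,-1)]}
hz={"far":.0723,"up":.0704,"low":.0556,"near":.0174}
for k,s in spec.items():
    L=[]
    for v in(0,1):
        f,n=line(I[v],range(240,365),s[v][0],-.055,4,s[v][1])
        px=[(c,np.polyval(f,c)) for c in(245,360)]; o,D=ray("wrist",px,T[v]); 
        L.append((o,np.cross(D[0],D[1]))); P=onz("wrist",px,hz[k],T[v]); print(k,v,n,f,"at height:",P[:,:2].ravel(),"yaw",np.arctan2(P[0,0]-P[1,0],-(P[0,1]-P[1,1]))*-1)
    # intersect both planes at y=-0.27
    A=np.array([n/np.linalg.norm(n) for o,n in L]); b=np.array([a@o for a,(o,n) in zip(A,L)])-A[:,1]*-.27
    print("   tri x,z at y=-.27:",np.linalg.solve(A[:,[0,2]],b))
E
python3 rail2.py
```

```text
far 0 125 [ -0.0686 136.3601] at height: [ 0.5822 -0.2257  0.5904 -0.3415] yaw 3.070349462326448
far 1 125 [-0.0773 63.8042] at height: [ 0.5819 -0.228   0.5897 -0.3362] yaw 3.0698276040577324
   tri x,z at y=-.27: [0.5852 0.0702]
up 0 125 [ -0.0752 175.1658] at height: [ 0.5442 -0.2245  0.5539 -0.3451] yaw 3.0608808885663086
up 1 125 [ -0.0741 106.7144] at height: [ 0.5433 -0.2267  0.5515 -0.34  ] yaw 3.0693729293697762
   tri x,z at y=-.27: [0.5467 0.0634]
low 0 125 [ -0.0635 200.9748] at height: [ 0.5092 -0.2222  0.5185 -0.3517] yaw 3.0701566093390373
low 1 125 [ -0.0701 139.184 ] at height: [ 0.5104 -0.2244  0.5191 -0.3463] yaw 3.070462390915015
   tri x,z at y=-.27: [0.514 0.061]
near 0 124 [ -0.0618 227.6261] at height: [ 0.4636 -0.2174  0.4741 -0.3646] yaw 3.0698190459610277
near 1 125 [ -0.0674 176.0726] at height: [ 0.4637 -0.2194  0.4737 -0.3593] yaw 3.0701886506837495
   tri x,z at y=-.27: [0.4673 0.0173]
```

```bash
python3 -m creep '0 -0.03 0 0 1;0 -0.03 0 0 1;0 -0.03 0 0 1;0 -0.03 0 0 1;0 -0.03 0 0 1;0 -0.03 0 0 1;0 -0.03 0 0 1;0 -0.03 0 0 1;0 -0.03 0 0 1;0 -0.03 0 0 1;0 -0.03 0 0 1;0 -0.03 0 0 1;0 -0.03 0 0 1;0 -0.03 0 0 1;0 -0.026 0 0 1;0 0 0 0 1;0 0 0 0 1'
python3 - <<'E'
from h import *
T,o=state(); im=eyes.read_camera("wrist"); np.save("T3.npy",T); cv2.imwrite("pics/w3.png",im); print(yaw(T))
E
python3 -m creep '0.03 0 0 0 1;0.03 0 0 0 1;0 0 0 0 1;0 0 0 0 1'
python3 - <<'E'
from h import *
T,o=state(); im=eyes.read_camera("wrist"); np.save("T4.npy",T); cv2.imwrite("pics/w4.png",im)
a=cv2.imread("pics/w3.png")
c=np.hstack([cv2.resize(x,None,fx=2,fy=2,interpolation=cv2.INTER_CUBIC) for x in (a[60:260,180:380],im[60:260,180:380])]); cv2.imwrite("pics/c34.png",c)
E
```

```text
t: 4.3
eef_pos: [0.4503, 0.1871, 0.2731]
tool_rot: [-0.0, 1.0, 0.003, -0.0]
contact_force: [-0.0, -0.0, 0.2]
gripper_width: 0.997
grasp_force: 0.0
0.005191613908449809
t: 4.75
eef_pos: [0.5102, 0.1851, 0.2728]
tool_rot: [0.0, 1.0, 0.0, -0.001]
contact_force: [-0.5, 0.9, 0.5]
gripper_width: 1.001
grasp_force: 0.0
```

View pics/c34.png

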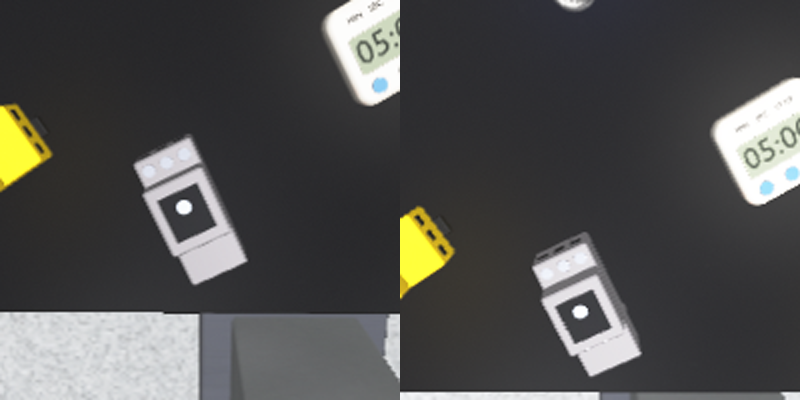

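```bash
python3 - <<'E'
from h import *
np.set_printoptions(precision=4,suppress=True)
T=[np.load("T3.npy"),np.load("T4.npy")]; I=[cv2.imread("pics/w3.png"),cv2.imread("pics/w4.png")]
dot0=[(272,163.5),(270,216)]; near0=[[(276.5,202.5),(303.5,190.5)],[(276.5,248.5),(300.5,237)]]
D=[];ds=[];N=[]
for v in (0,1):
    g=I[v].mean(2); c,r=map(int,dot0[v]); w=g[r-8:r+9,c-8:c+9]; yy,xx=np.mgrid[r-8:r+9,c-8:c+9]; m=np.where((abs(yy-r)<=5)&(abs(xx-c)<=5),np.clip(w-120,0,None),0)
    p=((m*xx).sum()/m.sum(),(m*yy).sum()/m.sum()); ds.append(p); o,d=ray("wrist",[p],T[v]); D.append((o,d[0]))
    P=onz("wrist",[p],.064,T[v]); 
    # dark square
    win=((g<90)).astype(np.uint8); lab=cv2.connectedComponents(win)[1]
    n=onz("wrist",near0[v],.044,T[v]); nm=n.mean(0); e=n[0]-n[1]
    print(v,"dot",p,P,"near mid",nm,"width",np.linalg.norm(e),"yaw",np.arctan2(-e[0],e[1]),"dot-near",np.linalg.norm((P[0]-nm)[:2]),np.arctan2(*(P[0]-nm)[[1,0]]))
    o,d=ray("wrist",[np.mean(near0[v],0)],T[v]);N.append((o,d[0]))
    # module outline mask
    hsv=cv2.cvtColor(I[v],cv2.COLOR_BGR2HSV); m=((hsv[...,2]>120)&(hsv[...,1]<60)).astype(np.uint8)
    n_,l,st,ce=cv2.connectedComponentsWithStats(m); k=l[int(dot0[v][1])+12,int(dot0[v][0])+5]
    print([st[i].tolist() for i in range(1,n_) if abs(ce[i][0]-275)<25 and abs(ce[i][1]-dot0[v][1])<45 and st[i,4]>15])
print("tri dot",tri(D),"near",tri(N))
E
```

```text
0 dot (np.float64(271.5177209784664), np.float64(163.13481363996826)) [[0.4656 0.1944 0.064 ]] near mid [0.4223 0.1731 0.044 ] width 0.03506133542508677 yaw 0.4415956322373846 dot-near 0.048332879083282924 0.4583973775649603
[[247, 129, 34, 25, 450], [251, 144, 53, 58, 1192], [268, 160, 8, 7, 48]]
1 dot (np.float64(269.73348790990394), np.float64(215.44849287843655)) [[0.4654 0.1945 0.064 ]] near mid [0.4224 0.1721 0.044 ] width 0.033431380053122565 yaw 0.48556147401804933 dot-near 0.04850749944950504 0.4807547362178907
[[246, 181, 34, 24, 403], [251, 197, 50, 51, 1009], [266, 212, 8, 8, 46]]
tri dot [0.4659 0.1944 0.0652] near [0.422  0.1724 0.043 ]
```

```bash
python3 -m creep '-0.024 -0.0038 0 0 0.75;-0.024 -0.0038 0 0 0.75;0 0 0.01 -0.1162 0.75;0 0 0.02 -0.1162 0.75;0 0 0.025 -0.1162 0.75;0 0 0.025 -0.1162 0.75;0 0 0.025 0 0.75;0 0 0.025 0 0.75;0 0 0.025 0 0.75;0 0 0.02 0 0.75;0 0 0 0 0.75;0 0 0 0 0.75'
python3 - <<'E'
from h import *
T,o=state(); print(yaw(T),T[:3,3]); d=T[:3,:3].T@(np.array([.462,.1927,.036])-T[:3,3]); print(d)
im=eyes.read_camera("wrist"); cv2.imwrite("pics/w5.png",im)
E
```

```text
t: 6.0
eef_pos: [0.4615, 0.1936, 0.0989]
tool_rot: [0.0, 0.973, 0.232, -0.0]
contact_force: [1.0, 0.6, 0.7]
gripper_width: 0.75
grasp_force: 0.0
0.4679766936047658 [0.46152165 0.19358645 0.09886207]
[4.42311029e-05 1.00000955e-03 6.28621688e-02]
```

View pics/w5.png

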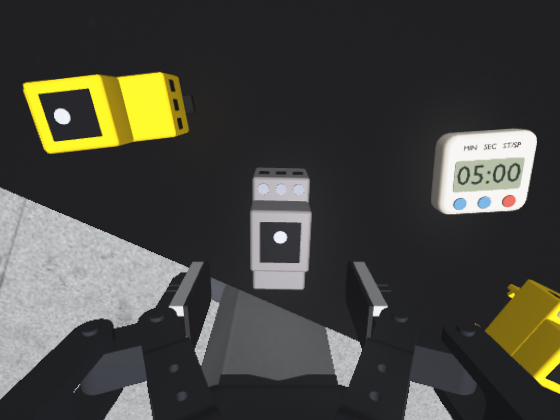

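```bash
python3 - <<'E'
from h import *
np.set_printoptions(precision=4,suppress=True)
T,o=state(); im=cv2.imread("pics/w5.png"); g=im.mean(2).astype(int)
print("col 265",[(r,g[r,256]) for r in range(196,296,1)])
for p,z in(((281,271),.064),((281,209),.064),((281,238),.064),((281,289),.044),((251,240),.064),((311,240),.064)):
    print(p,T[:3,:3].T@(onz("wrist",[p],z,T)[0]-T[:3,3]))
E
```

```text
col 265 [(196, np.int64(185)), (197, np.int64(184)), (198, np.int64(185)), (199, np.int64(184)), (200, np.int64(115)), (201, np.int64(87)), (202, np.int64(86)), (203, np.int64(86)), (204, np.int64(87)), (205, np.int64(87)), (206, np.int64(88)), (207, np.int64(87)), (208, np.int64(88)), (209, np.int64(94)), (210, np.int64(134)), (211, np.int64(160)), (212, np.int64(171)), (213, np.int64(183)), (214, np.int64(185)), (215, np.int64(184)), (216, np.int64(185)), (217, np.int64(185)), (218, np.int64(184)), (219, np.int64(185)), (220, np.int64(184)), (221, np.int64(184)), (222, np.int64(184)), (223, np.int64(185)), (224, np.int64(184)), (225, np.int64(184)), (226, np.int64(184)), (227, np.int64(184)), (228, np.int64(185)), (229, np.int64(184)), (230, np.int64(183)), (231, np.int64(184)), (232, np.int64(184)), (233, np.int64(184)), (234, np.int64(183)), (235, np.int64(184)), (236, np.int64(184)), (237, np.int64(184)), (238, np.int64(184)), (239, np.int64(184)), (240, np.int64(184)), (241, np.int64(184)), (242, np.int64(184)), (243, np.int64(184)), (244, np.int64(184)), (245, np.int64(183)), 
[... 605 characters left out ...]
t64(183)), (274, np.int64(182)), (275, np.int64(182)), (276, np.int64(183)), (277, np.int64(183)), (278, np.int64(182)), (279, np.int64(182)), (280, np.int64(182)), (281, np.int64(182)), (282, np.int64(182)), (283, np.int64(182)), (284, np.int64(181)), (285, np.int64(182)), (286, np.int64(182)), (287, np.int64(181)), (288, np.int64(133)), (289, np.int64(65)), (290, np.int64(41)), (291, np.int64(41)), (292, np.int64(41)), (293, np.int64(41)), (294, np.int64(41)), (295, np.int64(40))]
(281, 271) [-0.019   0.0018  0.0354]
(281, 209) [0.0209 0.0016 0.0354]
(281, 238) [0.0029 0.0017 0.0354]
(281, 289) [-0.0441  0.0021  0.0553]
(251, 240) [ 0.0016 -0.016   0.0354]
(311, 240) [0.0016 0.0195 0.0354]
```

```bash
python3 -m creep '0.0009 0.0018 0.013 0 0.75;0 0 0.015 0 0.75;0 0 0.015 0 0.75;0 0 0.01 0 0.75;0 0 0.01 0 0.75;0 0 0 0 0.75;0 0 0 0 0.6;0 0 0 0 0.5;0 0 0 0 0.45;0 0 0 0 0.3;0 0 0 0 0.3;0 0 0 0 0.3;0 0 0 0 0.3;0 0 0 0 0.3' 40
```

```text
t: 7.45
eef_pos: [0.464, 0.1926, 0.0359]
tool_rot: [0.0, 0.973, 0.232, 0.001]
contact_force: [-0.8, -0.1, 5.3]
gripper_width: 0.411
grasp_force: 40.5
```

```bash
python3 -m creep '0 0 -0.005 0 0.3;0 0 -0.02 0 0.3;0 0 -0.03 0 0.3;0 0 -0.03 0 0.3;0 0 -0.03 0 0.3;0 0 -0.03 0 0.3;0 0 -0.015 0 0.3;0 0 0 0.132 0.3;0 0 0 0.132 0.3;0 0 0 0.132 0.3;0 0 0 0 0.3;0 0 0 0 0.3'
cat > plan.py <<'E'
from h import *
np.set_printoptions(precision=4,suppress=True)
psi=.0713; a=np.radians(25); Rp=R.from_euler("ZY",[psi,-a]).as_matrix()
# origin of nominal rail centre: on line x=.5178 at y=-.27, z=.063; y from panel corners
def corner(n,px): 
    P=onz("wrist",px,.0723,np.load(n)); return P
if __name__=="__main__":
    for n,px in(("T1.npy",[(155,126),(398,110)]),("T2.npy",[(146,51),(406,34)])):
        P=corner(n,px); print(P, np.linalg.norm(P[0]-P[1]), P.mean(0))
        print(onz("wrist",[(220,186),(375,165)] if n[1]=="1" else [(215,110),(379,100)],.063,np.load(n)))
    T,o=state(); print(yaw(T),T[:3,3])
E
python3 plan.py
```

```text
t: 8.65
eef_pos: [0.4632, 0.1923, 0.1952]
tool_rot: [0.0, 0.999, 0.038, -0.0]
contact_force: [0.5, 0.6, -2.1]
gripper_width: 0.412
grasp_force: 40.0
[[ 0.575  -0.1341  0.0723]
 [ 0.5921 -0.3793  0.0723]] 0.24572792376526073 [ 0.5835 -0.2567  0.0723]
[[ 0.5103 -0.1952  0.063 ]
 [ 0.5348 -0.3648  0.063 ]]
[[ 0.5757 -0.134   0.0723]
 [ 0.5912 -0.3789  0.0723]] 0.24541593773745315 [ 0.5834 -0.2564  0.0723]
[[ 0.5227 -0.1944  0.063 ]
 [ 0.5331 -0.3627  0.063 ]]
0.07532198075943629 [0.4632 0.1923 0.1952]
```

```bash
cat >> plan.py <<'E'
P0=np.array([.5171,-.2614,.063]); xh=np.array([np.cos(psi),np.sin(psi),0]); zz=np.array([0,0,1.])
def hooked(s): return P0+Rp@np.array([.0175+s,-.02,-.003])-.018*xh+.0036*zz+np.array([0,0,.0239])
def panel(p): return Rp.T@(p-P0)
if __name__=="__main__":
    H=hooked(.0133); pre=H+Rp@np.array([.012,0,-.0008]); T,o=state()
    print("hooked tcp",H,"pre",pre,"tool delta",T[:3,:3].T@(pre-T[:3,3]))
E
python3 plan.py | tail -1
```

```text
hooked tcp [ 0.5297 -0.2806  0.1008] pre [ 0.5409 -0.2798  0.1051] tool delta [0.0419 0.4765 0.0902]
```

```bash
python3 -m creep '0.0026 0.015 0 0 0.3;0.0026 0.0298 0 0 0.3;0.0026 0.0298 0 0 0.3;0.0026 0.0298 0 0 0.3;0.0026 0.0298 0 0 0.3;0.0026 0.0298 0 0 0.3;0.0026 0.0298 0 0 0.3;0.0026 0.0298 0 0 0.3;0.0026 0.0298 0 0 0.3;0.0026 0.0298 0 0 0.3;0.0026 0.0298 0 0 0.3;0.0026 0.0298 0 0 0.3;0.0026 0.0298 0 0 0.3;0.0026 0.0298 0 0 0.3;0.0026 0.0298 0 0 0.3;0.0026 0.0298 0 0 0.3;0 0.0144 0 -0.0 0.3;0 0 0 0 0.3;0 0 0 0 0.3;0 0 0 0 0.3'
python3 - <<'E'
from plan import *
T,o=state(); pre=hooked(.0133)+Rp@np.array([.012,0,-.0008]); print("yaw",yaw(T),"delta",T[:3,:3].T@(pre-T[:3,3]),o["contact_force"],o["torque"])
eyes_im=eyes.read_camera("wrist"); cv2.imwrite("pics/w6.png",eyes_im)
E
```

```text
t: 10.65
eef_pos: [0.5394, -0.2775, 0.1953]
tool_rot: [-0.001, 0.999, 0.037, -0.0]
contact_force: [0.0, -0.3, -0.7]
gripper_width: 0.413
grasp_force: 40.1
yaw 0.07473095490272975 delta [0.0013 0.0025 0.0901] [ 0.0058 -0.2523 -0.6739] [0.0075 0.0009 0.0383]
```

View pics/w6.png

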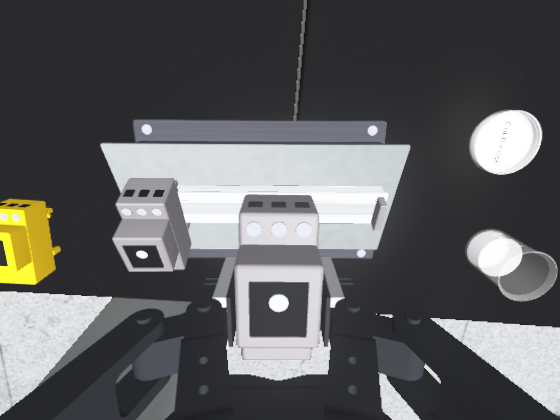

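```bash
python3 -m creep '0.0013 0.0025 0.01 0.003 0.3;0 0 0.02 0 0.3;0 0 0.02 0 0.3;0 0 0.015 0 0.3;0 0 0.01 0 0.3;0 0 0 0 0.3;0 0 0 0 0.3'
python3 -m creep '0 0 0.003 0 0.3;0 0 0.003 0 0.3;0 0 0.003 0 0.3;0 0 0.003 0 0.3;0 0 0.003 0 0.3;0 0 0 0 0.3;0 0 0 0 0.3;0 0 0 0 0.3'
python3 - <<'E'
from plan import *
T,o=state(); H=hooked(.0133); pre=H+Rp@np.array([.012,0,-.0008]); print("yaw",yaw(T),"delta",T[:3,:3].T@(pre-T[:3,3]),"panel rel hooked",panel(T[:3,3])-panel(H),o["contact_force"])
E
```

```text
t: 11.4
eef_pos: [0.541, -0.2822, 0.1206]
tool_rot: [0.0, 0.999, 0.034, 0.0]
contact_force: [0.9, -0.2, -2.2]
gripper_width: 0.415
grasp_force: 40.1
t: 12.2
eef_pos: [0.5407, -0.2822, 0.1054]
tool_rot: [0.0, 0.999, 0.034, 0.0]
contact_force: [0.2, -0.1, -1.9]
gripper_width: 0.418
grasp_force: 40.1
yaw 0.06857274461140313 delta [ 0.0003 -0.0025  0.0003] panel rel hooked [ 0.0118 -0.0025 -0.0004] [ 0.1766 -0.0685 -1.9341]
```

```bash
cat > s.py <<'E'
from plan import *
T,o=state(); H=hooked(.0133); print("rel hooked mm",1e3*(panel(T[:3,3])-panel(H)),"F panel",Rp.T@o["contact_force"],"F",o["contact_force"],"torq",o["torque"],"yaw",yaw(T),"g",o["gripper_width"])
E
python3 -m creep '-0.0009 0 0.0007 0 0.3;-0.0009 0 0.0004 0 0.3;-0.0009 0 0.0004 0 0.3;-0.0009 0 0.0004 0 0.3;-0.0009 0 0.0004 0 0.3;0 0 0 0 0.3;0 0 0 0 0.3'; python3 s.py
python3 -m creep '-0.0009 0 0.0004 0 0.3;-0.0009 0 0.0004 0 0.3;-0.00045 0 0.0002 0 0.3;0 0 0 0 0.3;0 0 0 0 0.3'; python3 s.py
```

```text
t: 12.9
eef_pos: [0.5361, -0.2825, 0.103]
tool_rot: [0.0, 0.999, 0.034, 0.0]
contact_force: [0.5, -0.2, -1.8]
gripper_width: 0.417
grasp_force: 40.1
rel hooked mm [ 6.6296 -2.4291 -0.6294] F panel [-0.2635 -0.189  -1.8186] F [ 0.5419 -0.1508 -1.7595] torq [0.0008 0.0283 0.0502] yaw 0.06852845715600683 g 0.4170214692518943
t: 13.4
eef_pos: [0.5339, -0.2826, 0.102]
tool_rot: [0.0, 0.999, 0.034, 0.0]
contact_force: [-0.9, 0.3, -1.2]
gripper_width: 0.412
grasp_force: 40.1
rel hooked mm [ 4.1788 -2.3728 -0.6169] F panel [-1.2709  0.3509 -0.7348] F [-0.8642  0.2901 -1.2031] torq [-0.0249 -0.0495  0.011 ] yaw 0.06859976592495344 g 0.4123440291642564
```

```bash
for i in 1; do python3 -m creep '-0.00045 0 0.0002 0 0.3;-0.00045 0 0.0002 0 0.3;-0.00045 0 0.0002 0 0.3;0 0 0 0 0.3;0 0 0 0 0.3'; python3 s.py; done
```

```text
t: 13.9
eef_pos: [0.5325, -0.2827, 0.1014]
tool_rot: [-0.0, 0.999, 0.034, -0.0]
contact_force: [0.1, 0.4, -1.8]
gripper_width: 0.418
grasp_force: 40.1
rel hooked mm [ 2.6637 -2.3628 -0.5838] F panel [-0.6713  0.396  -1.7259] F [ 0.0925  0.4036 -1.8479] torq [ 0.0167 -0.0261 -0.0007] yaw 0.06855509170552614 g 0.4178438627318406
```

```bash
python3 -m creep '-0.00045 0 0.0002 0 0.3;-0.00045 0 0.0002 0 0.3;0 0 0 0 0.3;0 0 0 0 0.3'; python3 s.py
```

```text
t: 14.3
eef_pos: [0.5316, -0.2828, 0.101]
tool_rot: [-0.0, 0.999, 0.034, 0.0]
contact_force: [-0.3, 0.2, -1.4]
gripper_width: 0.418
grasp_force: 40.1
rel hooked mm [ 1.6823 -2.3836 -0.5605] F panel [-0.8371  0.2016 -1.1288] F [-0.2953  0.181  -1.3768] torq [-0.0023  0.0359 -0.009 ] yaw 0.06855779536540733 g 0.4181314592706795
```

```bash
python3 -m creep '-0.00045 0 0.0002 0 0.3;-0.00045 0 0.0002 0 0.3;0 0 0 0 0.3;0 0 0 0 0.3'; python3 s.py;  python3 -m creep '-0.00045 0 0.0002 0 0.3;-0.00045 0 0.0002 0 0.3;0 0 0 0 0.3;0 0 0 0 0.3'; python3 s.py
```

```text
t: 14.7
eef_pos: [0.5311, -0.2829, 0.1008]
tool_rot: [0.0, 0.999, 0.034, 0.0]
contact_force: [0.2, 0.2, -0.2]
gripper_width: 0.409
grasp_force: 40.1
rel hooked mm [ 1.0804 -2.3928 -0.5368] F panel [ 0.1461  0.1584 -0.2951] F [ 0.2451  0.1763 -0.2057] torq [-0.01   -0.3358  0.0585] yaw 0.06869674414620534 g 0.4093544665399846
t: 15.1
eef_pos: [0.5307, -0.2829, 0.1006]
tool_rot: [0.0, 0.999, 0.034, 0.001]
contact_force: [3.5, 1.2, 0.1]
gripper_width: 0.421
grasp_force: 40.0
rel hooked mm [ 0.7235 -2.4133 -0.5222] F panel [ 3.2659  0.9906 -1.4235] F [3.4819 1.2418 0.0902] torq [ 0.1149 -0.9572  0.0147] yaw 0.0688921243852926 g 0.42089754147267916
```

```bash
python3 -m creep '0 0 -0.0003 0 0.3;0 0 -0.0002 0 0.3;0 0 0 0 0.3;0 0 0 0 0.3;0 0 0 0 0.3'; python3 s.py
```

```text
t: 15.6
eef_pos: [0.5306, -0.2829, 0.1008]
tool_rot: [0.0, 0.999, 0.034, 0.001]
contact_force: [5.7, -0.7, -2.6]
gripper_width: 0.421
grasp_force: 39.9
rel hooked mm [ 0.6805 -2.4383 -0.3508] F panel [ 4.0407 -1.1018 -4.7171] F [ 5.7198 -0.6961 -2.5674] torq [-0.0392 -1.3272  0.0428] yaw 0.0688371843442922 g 0.42126720147276925
```

```bash
python3 -m creep '0.0003 0 0 0 0.3;0 0 0 0 0.3;0 0 0 0 0.7;0 0 0 0 0.7;0 0 0 0 0.7;0 0 0 0 0.7;0 0 0 0 0.7;0 0 0 0 0.7' 20; python3 s.py
python3 - <<'E'
from h import *
T,o=state(); im=eyes.read_camera("wrist"); cv2.imwrite("pics/w7.png",im); b=eyes.read_camera("side")
c=b[150:240,230:350]; c=cv2.resize(c,None,fx=4,fy=4,interpolation=cv2.INTER_CUBIC)
w=im[100:400,120:440]; cv2.imwrite("pics/c7.png",np.hstack([cv2.resize(w,(384,360)),cv2.resize(c,(416,360))[:, :]]))
E
```

```text
t: 16.4
eef_pos: [0.53, -0.2829, 0.1007]
tool_rot: [0.0, 0.999, 0.034, -0.0]
contact_force: [-0.6, 0.3, 1.1]
gripper_width: 0.704
grasp_force: 0.0
rel hooked mm [ 0.0556 -2.4113 -0.1465] F panel [-0.0594  0.3413  1.2736] F [-0.6149  0.2982  1.1292] torq [-0.0424  0.0067 -0.005 ] yaw 0.06856833666107942 g 0.7035952653003109
```

View pics/c7.png

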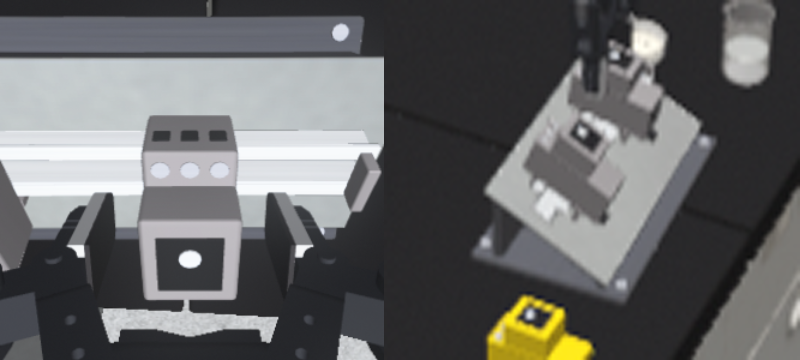

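```bash
cat > press.py <<'E'
from plan import *
H=hooked(.0133)+Rp@np.array([.0008,0,-.0003]); O=H-np.array([0,0,.0239]); Eb=O+.018*xh-.0036*zz
Et=Eb+.003*(-np.sin(a)*xh+np.cos(a)*zz)
def tcp(th,mx=-.036,half=.011,lift=0):
    p=np.radians(25-th); xm=np.cos(p)*xh+np.sin(p)*zz; zm=-np.sin(p)*xh+np.cos(p)*zz
    return Et+(mx-.0175)*xm+(.032-.0003)*zm-half*xh+lift*zz
if __name__=="__main__":
    T,o=state(); print(T[:3,3],o["contact_force"],o["gripper_width"])
    for th in(16,14,12,8,4,0): print(th,tcp(th),"delta tool mm",1e3*(T[:3,:3].T@(tcp(th)-T[:3,3])))
E
python3 -m creep '0 0 -0.01 0 0.7;0 0 -0.02 0 0.7;0 0 -0.025 0 0.7;0 0 -0.025 0 0.3;-0.02 0 0 0 0;-0.02 0 0 0 0;-0.01 0 0 0 0;0 0 0 0 0;0 0 0 0 0;0 0 0 0 0'; python3 press.py
```

```text
t: 17.5
eef_pos: [0.4813, -0.286, 0.1808]
tool_rot: [-0.0, 0.999, 0.035, 0.0]
contact_force: [0.0, -0.4, 0.6]
gripper_width: 0.001
grasp_force: 0.0
[ 0.4813 -0.286   0.1808] [ 0.0477 -0.4386  0.6153] 0.001032403559884431
16 [ 0.4786 -0.2842  0.099 ] delta tool mm [-2.6631 -1.9977 81.8153]
14 [ 0.4778 -0.2843  0.097 ] delta tool mm [-3.4303 -1.996  83.8457]
12 [ 0.4771 -0.2843  0.0949] delta tool mm [-4.1262 -1.9945 85.9018]
8 [ 0.476  -0.2844  0.0908] delta tool mm [-5.3007 -1.9918 90.0804]
4 [ 0.4751 -0.2845  0.0865] delta tool mm [-6.1808 -1.9897 94.3308]
0 [ 0.4745 -0.2845  0.0822] delta tool mm [-6.7623 -1.9882 98.6322]
```

```bash
python3 -m creep '-0.003 0 0.01 0 0;0 0 0.02 0 0;0 0 0.02 0 0;0 0 0.015 0 0;0 0 0.007 0 0;0 0 0.003 0 0;0 0 0 0 0;0 0 0 0 0;0 0 0 0 0'; python3 press.py | head -3
python3 -m creep '0 0 0.001 0 0;0 0 0.001 0 0;0 0 0.001 0 0;0 0 0.001 0 0;0 0 0.001 0 0;0 0 0.001 0 0;0 0 0 0 0;0 0 0 0 0'
```

```text
t: 18.4
eef_pos: [0.4777, -0.2868, 0.1064]
tool_rot: [0.0, 0.999, 0.034, 0.001]
contact_force: [1.1, -0.4, 0.4]
gripper_width: 0.001
grasp_force: 0.0
[ 0.4777 -0.2868  0.1064] [ 1.1396 -0.407   0.3848] 0.0010621330254022034
16 [ 0.4786 -0.2842  0.099 ] delta tool mm [ 1.0106 -2.53    7.4048]
14 [ 0.4778 -0.2843  0.097 ] delta tool mm [ 0.2428 -2.5294  9.4351]
t: 19.2
eef_pos: [0.4773, -0.2865, 0.0997]
tool_rot: [-0.0, 0.999, 0.034, 0.0]
contact_force: [-0.1, -0.4, 0.8]
gripper_width: 0.003
grasp_force: 0.0
```

```bash
python3 -m creep '-0.0002 0 0.0005 0 0;-0.0002 0 0.0005 0 0;-0.0002 0 0.0005 0 0;-0.0002 0 0.0005 0 0;0 0 0 0 0;0 0 0 0 0'; python3 -m creep '-0.0002 0 0.0005 0 0;-0.0002 0 0.0005 0 0;-0.0002 0 0.0005 0 0;0 0 0 0 0;0 0 0 0 0'
```

```text
t: 19.8
eef_pos: [0.4764, -0.2866, 0.0977]
tool_rot: [-0.0, 0.999, 0.034, -0.0]
contact_force: [-0.1, 0.1, 0.9]
gripper_width: 0.001
grasp_force: 0.0
t: 20.3
eef_pos: [0.476, -0.2867, 0.0963]
tool_rot: [0.0, 0.999, 0.034, 0.0]
contact_force: [-0.3, 0.4, 1.7]
gripper_width: -0.001
grasp_force: 0.8
```

```bash
python3 -m creep '-0.0001 0 0.0005 0 0;-0.0001 0 0.0005 0 0;-0.0001 0 0.0005 0 0;0 0 0 0 0;0 0 0 0 0'; python3 -m creep '-0.0001 0 0.0005 0 0;-0.0001 0 0.0005 0 0;0 0 0 0 0;0 0 0 0 0'
```

```text
t: 20.8
eef_pos: [0.4755, -0.2867, 0.0947]
tool_rot: [0.0, 0.999, 0.034, -0.0]
contact_force: [-2.1, 0.1, 3.0]
gripper_width: -0.002
grasp_force: 1.6
t: 21.2
eef_pos: [0.4752, -0.2867, 0.0937]
tool_rot: [0.0, 0.999, 0.034, -0.0]
contact_force: [-1.5, 0.1, 4.1]
gripper_width: 0.0
grasp_force: 2.1
```

```bash
python3 -m creep '-0.0001 0 0.0005 0 0;-0.0001 0 0.0005 0 0;-0.0001 0 0.0005 0 0;-0.0001 0 0.0005 0 0;0 0 0 0 0;0 0 0 0 0'; python3 -m creep '-0.0001 0 0.0005 0 0;-0.0001 0 0.0005 0 0;-0.0001 0 0.0005 0 0;0 0 0 0 0;0 0 0 0 0'
```

```text
t: 21.8
eef_pos: [0.4746, -0.2868, 0.0917]
tool_rot: [0.0, 0.999, 0.034, -0.0]
contact_force: [-2.4, -0.3, 5.3]
gripper_width: -0.001
grasp_force: 2.9
t: 22.3
eef_pos: [0.4743, -0.2869, 0.0905]
tool_rot: [0.0, 0.999, 0.034, -0.0]
contact_force: [-3.0, -0.0, 8.1]
gripper_width: 0.002
grasp_force: 4.3
```

```bash
python3 -m creep '-0.0001 0 0.0005 0 0;-0.0001 0 0.0005 0 0;-0.0001 0 0.0005 0 0;0 0 0 0 0;0 0 0 0 0'; python3 -m creep '-0.0001 0 0.0005 0 0;-0.0001 0 0.0005 0 0;-0.0001 0 0.0005 0 0;0 0 0 0 0;0 0 0 0 0'
```

```text
t: 22.8
eef_pos: [0.4744, -0.2865, 0.0884]
tool_rot: [-0.0, 0.999, 0.034, -0.0]
contact_force: [0.1, -0.8, 0.1]
gripper_width: -0.002
grasp_force: 0.0
t: 23.3
eef_pos: [0.474, -0.2868, 0.0872]
tool_rot: [0.0, 0.999, 0.034, 0.0]
contact_force: [-0.2, -0.3, -0.3]
gripper_width: 0.003
grasp_force: 0.0
```

```bash
python3 -m creep '0 0 0.0005 0 0;0 0 0.0005 0 0;0 0 0.0005 0 0;0 0 0.0005 0 0;0 0 0 0 0;0 0 0 0 0'; python3 -m creep '0 0 0.0005 0 0;0 0 0.0005 0 0;0 0 0 0 0;0 0 0 0 0';python3 -m creep '0 0 0.0005 0 0;0 0 0.0005 0 0;0 0 0 0 0;0 0 0 0 0'
```

```text
t: 23.9
eef_pos: [0.4741, -0.2868, 0.0852]
tool_rot: [-0.0, 0.999, 0.034, 0.0]
contact_force: [-0.2, -0.7, 0.2]
gripper_width: -0.0
grasp_force: 0.0
t: 24.3
eef_pos: [0.4741, -0.2868, 0.0842]
tool_rot: [0.0, 0.999, 0.034, 0.0]
contact_force: [-0.0, -0.5, 0.3]
gripper_width: -0.0
grasp_force: 0.2
t: 24.7
eef_pos: [0.474, -0.2868, 0.0831]
tool_rot: [-0.0, 0.999, 0.034, -0.0]
contact_force: [0.2, 0.0, 0.1]
gripper_width: -0.0
grasp_force: 0.0
```

```bash
python3 -m creep '0 0 0.0004 0 0;0 0 0.0004 0 0;0 0 0 0 0;0 0 0 0 0';python3 -m creep '0 0 0.0004 0 0;0 0 0.0004 0 0;0 0 0 0 0;0 0 0 0 0'
```

```text
t: 25.1
eef_pos: [0.474, -0.2868, 0.0824]
tool_rot: [0.0, 0.999, 0.034, -0.0]
contact_force: [-0.4, 0.5, -0.3]
gripper_width: -0.001
grasp_force: 0.0
t: 25.5
eef_pos: [0.474, -0.2867, 0.0816]
tool_rot: [-0.0, 0.999, 0.034, -0.0]
contact_force: [0.4, 0.2, 0.4]
gripper_width: 0.001
grasp_force: 0.0
```

```bash
python3 -m creep '0 0 0.0004 0 0;0 0 0.0004 0 0;0 0 0 0 0;0 0 0 0 0';python3 -m creep '0 0 -0.01 0 0;0 0 -0.03 0 0;0 0 -0.04 0 0;0 0 -0.04 0 0;-0.02 0 -0.03 0 0;-0.03 0 0 0 0;0 0 0 0 0;0 0 0 0 0'
python3 - <<'E'
from h import *
T,o=state(); np.save("T8.npy",T); im=eyes.read_camera("wrist"); cv2.imwrite("pics/w8.png",im); b=eyes.read_camera("side"); cv2.imwrite("pics/s8.png",b)
c=cv2.resize(b[150:230,250:350],(400,320),interpolation=cv2.INTER_CUBIC)
w=im[20:180,140:420]; w=cv2.resize(w,(560,320),interpolation=cv2.INTER_CUBIC); w=w[:,80:480]; cv2.imwrite("pics/c8.png",np.hstack([w,c]))
E
```

```text
t: 25.9
eef_pos: [0.4741, -0.2868, 0.0809]
tool_rot: [0.0, 0.999, 0.034, 0.0]
contact_force: [-1.1, 0.5, 2.4]
gripper_width: 0.003
grasp_force: 1.4
t: 26.7
eef_pos: [0.4239, -0.2903, 0.2314]
tool_rot: [0.0, 0.999, 0.034, 0.0]
contact_force: [0.8, -0.1, -1.0]
gripper_width: -0.002
grasp_force: 0.0
```

View pics/c8.png

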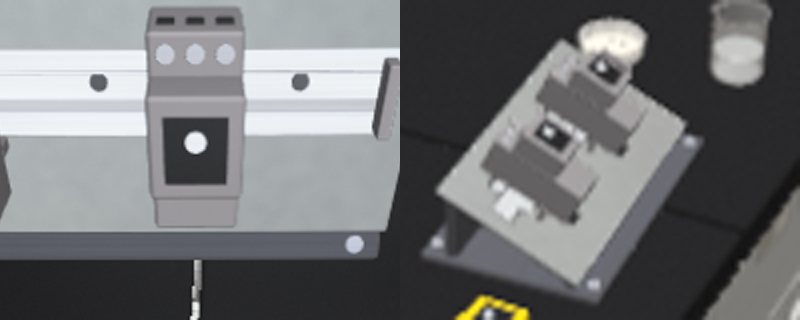

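```bash
python3 -c "
from station import bot
print(bot.hand_in())"
```

```text
the job is handed in; nothing more can be done
None
```

I hooked the module under the rail's upper edge with about 6 N and pressed the clip home at about 8 N. The force then dropped sharply, and in the last picture it sits flat and square on the rail. I let go, backed the arm clear and handed the job in at about 27 s; no verdict was printed.

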